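Lock the foot pedal's battery cap with the cap key

ROBOT

A 6-joint arm with a two-finger parallel gripper is mounted at the origin on the work surface. World frame = base frame: x ahead of the robot, y to its left, z up, the work surface at z = 0. Lengths are in m, angles in rad, forces in N, time in s.
With the tool pointing down it reaches from about 0.325 to 0.875 m from the base axis. Payload 4.4 kg.
Tool frame: the origin (TCP) lies midway between the tips of the shut fingers; the grasp point (between the pads) lies 19 mm behind it; z points along the fingers, y is the line along which they close (so a half turn about z gives the same grasp; the last joint's range is limited). The gripper opens to 85 mm and grips with 20 to 120 N. Pads are 22 mm wide; open, the fingers measure 114 mm over their backs; the gripper's body (76 mm by 85 mm) begins 54 mm behind the grasp point. The pads swing forward as they close: fully open they stand 13 mm farther back than shut.
Start: joints at [-1.371, 0.207, 1.542, -0, 1.393, -0.15], TCP at [0.197, -0.54, 0.231] pointing down, gripper open.
Joint ranges: [-2.73, 2.73], [-0.86, 2.22], [0.23, 2.46], [-1.11, 4.25], [0.08, 2.63], [-2.82, 2.82]. Speed limits (rad/s): [2.79, 2.79, 3.14, 3.14, 3.14, 3.14].

INTERFACE

Orientations are given as a unit quaternion [x, y, z, w].
In Python, from workcell import r, eyes gives the robot as it stands.
- The arm moves only by the shell command python3 -m jog 'ROWS' [FORCE]. ROWS is JSON, a list of rows, each an object with "translation": the shift along the tool's x, y, z in m, a list of three; "angular": the turn, a rotation vector about the tool's x, y, z in rad, a list of three; "jaw": the opening, from 0 (shut) to 1 (fully open). A call has exactly 10 rows; each row is the pose to reach, as a shift and turn from the pose commanded when the call began, along the tool's axes at that moment; what a row does not reach only later rows make up. A row lasts 1/8 s, in which the tool goes at most 62.5 mm and 10.7 degrees, less where a joint would pass 70% of its speed; a pose out of reach is approached as far as the arm can. A call with a gripper value outside its range is refused whole. The fingers move at their own pace and stop on an object; FORCE is the grip in N (left out, the last holds). Time passes only in rows, so rows that repeat a pose let the fingers close, or fill a call up. It gives the time, the measured TCP pose, the force, the opening and the grip force at its end, in the units of the state.
- r.state(): the state, without advancing time (a new reading comes with each control period).
- eyes.grab_frame(name): name is "side" or "top"; returns the picture (384x512x3 uint8, red, green, blue); there is no depth.
- eyes.camera_model(name): a dict with "mtx" (3x3 intrinsics, pixels), "dist_coeffs" ([k1, k2, p1, p2, k3] as OpenCV has them; the pictures are not rectified), "pose" (4x4, takes a point from camera to world coordinates). Camera axes: x right, y up, looking along -z (the intrinsics and any distortion apply to the point x, -y, -z); pixel columns grow to the right and rows downward; lengths in m; the calibration is good to about 2 mm. A picture is of the moment at which its call begins. camera_model takes no time and is no camera call.
- r.job_done(): hands the job in; it is judged then, once.
The state is a dict: "clock": time; "joint_pos": joint angles; "qvel": joint speeds; "joint_torque": joint torques, N m; "tool_pos": TCP position; "tool_rot": TCP orientation; "force": force on the tool from outside, world axes, zero at the start; "torque": the same for the moment, N m; "gripper_width": opening from 0.0 (shut) to 1.0 (fully open); "finger_force": force on a finger pad.
Only numpy, scipy, OpenCV 4.12 (cv2) and the standard library are available. Lean on these libraries where they do the work, as an engineer would, in place of code of your own. Each camera call takes 0.05 s, during which the arm holds its last target. There are 200 camera calls.

TASK

The studio's foot pedal is clamped underside up with a fresh cell in it, and its slotted battery cap is resting loose on the cell's spring. Take the red cap key from its stand, seat its blade in the cap's slot, press the cap down firmly against the spring without forcing it, and turn it a quarter turn clockwise with the key until it stops at the red mark and springs up flush. Then put the key back fully home and upright in its stand, leaving everything else where it is.

Things in the scene. Friction and masses are not known exactly. Their poses are not given: they have to be found in the camera images.
- key: Red cap key, about 60 g, 56 mm tall, standing blade down. Origin: middle of the blade's lower edge; z up the key, x along the blade's width, y through its thickness. From the tip up: steel blade 17 wide (x), 2.5 thick (y), 14 long; brass guard disc 26 across, at 14 to 18; flat wing grip 28 wide (x), 12 thick (y), at 18 to 56, gripped across its thickness. A half turn about z changes nothing.
- stand_pocket (a point): Middle of the top of the key's fixed aluminium stand (64 x 44 mm, 30 mm high), at the mouth of the key's pocket: 21 mm (x) by 6.5 mm (y), 18 mm deep. x along the pocket, z up. With the key fully home its guard rests on the top face and its tip is 14 mm below it.
- pedal_face (a point): Centre of the pedal's upturned face and of its battery well (40 mm wide). z up; x points to the white (open) mark, -y to the red (locked) mark. The aluminium cap in the well is 35 mm across, with a slot across its middle 22 mm long, 4 wide, 4 deep, ends closed. The loose cap lies up to 2.5 mm off this point (not measured) and shifts sideways under about 2.5 N.
- cap (a joint): Turn of the cap in rad, growing clockwise from above. At 0 the slot lies along pedal_face x and the red dot at one slot end points to the white mark. Starts at 0 to 0.15; hard stop at 1.57, dot at the red mark. Lugs block it from about 0.25 on unless the cap is kept pushed in 4.5 mm or more; at the stop, let go, they spring up into a seat, so that it cannot turn back.
- cell (a joint): How far the cap is pushed in against the cell's spring, in m. At 0 it is loose, its top 2.5 mm above the pedal face. The spring takes about 2.5 N to start, 8 N at 0.0045 (where the lugs pass) and 10 N at 0.006 (hard bottom). Locked and let go, it rests at 0.0025, its top flush with the face.
- ink_bottle: Bystander: loose white bottle with red label and black cap, 38 mm across, 105 mm tall. Origin under its centre.
- coil_machine: Bystander: loose tattoo machine with two copper coils on a dark frame, 75 x 22 mm, 59 mm tall. Origin under its centre, x along its length.
- ink_tray: Bystander: loose shallow steel tray with six ink caps, 70 x 50 mm, 16 mm tall. Origin under its centre, x along its length.
- clamp: Fixed bench clamp: dark base plate 100 x 172 mm, blue jaws at +y and -y (38 mm high), T-bar screw out to 111 mm at -y. Origin under its centre, z up. It holds rigidly the foot pedal, 114 mm across, centred on it, flat black underside up, 52 mm above the bench, four rubber feet on it 3 mm high, 46 mm out. Blade and slot bear up to 45 N: contact forces of press and turning couple added up.
Not all that is in view belongs to the job. Leave any white look-alike of the key alone.

How it is judged:
On the way, in this order (a step that is already met when the one before it is completed fails the run):
1. the key's blade is in the cap's slot, pressing the cap down (z of key in the frame of pedal_face below -0.005 m and horizontal distance between key and pedal_face below 0.008 m), for 0.1 s.
2. the cap is turned home with the key's blade in its slot (value of joint cap above 1.35 rad and z of key in the frame of pedal_face below -0.003 m and horizontal distance between key and pedal_face below 0.008 m), for 0.1 s.
At the end, for the whole second after the job is handed in: The cap is turned home (over 1.35 rad) and sprung up flush with the pedal face within 1.2 mm; the key stands in its stand's pocket, centred within 4 mm, its tip at least 12 mm below the stand's top, upright within 0.1 rad, released and at rest (value of joint cap above 1.35 rad and value of joint cell between 0.0013 and 0.0037 m and horizontal distance between key and stand_pocket below 0.004 m and z of key in the frame of stand_pocket below -0.012 m and angle between key's own z axis and vertical below 0.1 rad and linear speed of key below 0.02 m/s); the robot touches nothing.
It fails at once if the key forces the cap or pedal: contact forces on its blade total more than 45 N (contact force between key and clamp above 45 N).
It fails at once if the fingers or arm push on the cap (contact force between any of the fingers, the arm and cap above 2 N).
It fails at once if the ink bottle, coil machine or ink tray is moved more than 15 mm (distance of any of ink_bottle, coil_machine, ink_tray from where it was at the start of the episode above 0.015 m).
It also fails if it takes over 70 s, if anything falls off the work surface, if the arm or the gripper's body presses on something with over 40 N, if the wrist force passes 120 N, or if a joint passes its speed limit or range.

## Working session

There is one attempt and no reset: what is moved stays moved. The work goes in short steps, Python scripts to look and compute and a shell command to move; the robot and the scene stay as the last step left them, time stands still between calls to the robot, and variables do not carry over. Pictures are saved under pics/ and viewed, at most 14 in all, crops included, and the job is handed in when it is done.

```bash
ls; mkdir -p pics
python3 - <<'E'
from workcell import r, eyes
import cv2,numpy as np
for n in("side","top"):
    f=eyes.grab_frame(n); cv2.imwrite(f"pics/{n}0.png",cv2.resize(f[:,:,::-1],(800,600),interpolation=cv2.INTER_CUBIC))
    m=eyes.camera_model(n); print(n,np.round(m["mtx"],1).tolist(),m["dist_coeffs"],np.round(m["pose"],3).tolist())
print(r.state())
E
```

```text
pics
side [[400.5, 0.0, 261.9], [0.0, 400.5, 199.0], [0.0, 0.0, 1.0]] [-0.06813543  0.          0.          0.          0.        ] [[0.892, 0.248, -0.377, 0.308], [-0.451, 0.457, -0.767, -0.499], [-0.019, 0.854, 0.519, 0.415], [0.0, 0.0, 0.0, 1.0]]
top [[461.2, 0.0, 254.1], [0.0, 461.2, 191.7], [0.0, 0.0, 1.0]] [0.01503916 0.         0.         0.         0.        ] [[0.045, 0.974, -0.224, 0.412], [-0.999, 0.044, -0.013, -0.007], [-0.003, 0.224, 0.975, 0.817], [0.0, 0.0, 0.0, 1.0]]
{'clock': 0.1, 'joint_pos': array([-1.37151718e+00,  2.07337802e-01,  1.54278859e+00, -1.39866654e-05,
        1.39350254e+00, -1.50546067e-01]), 'qvel': array([-0.00071857, -0.00289024, -0.00229311,  0.00202533,  0.00116932,
       -0.0011299 ]), 'joint_torque': array([-1.69529626e-04, -3.84089613e+01, -2.92546231e+01, -1.34080178e-04,
        4.89679776e-03,  2.32991022e-05]), 'tool_pos': array([ 0.19689787, -0.53952319,  0.23025083]), 'tool_rot': array([ 9.84741025e-01,  1.74023207e-01, -3.16864224e-05, -1.01766694e-03]), 'force': array([0.00877383, 0.30582935, 0.08333773]), 'torque': array([-0.03548356, -0.01504789, -0.06249675]), 'finger_force': 0.0, 'gripper_width': 0.9978502177625442}
```

View pics/side0.png

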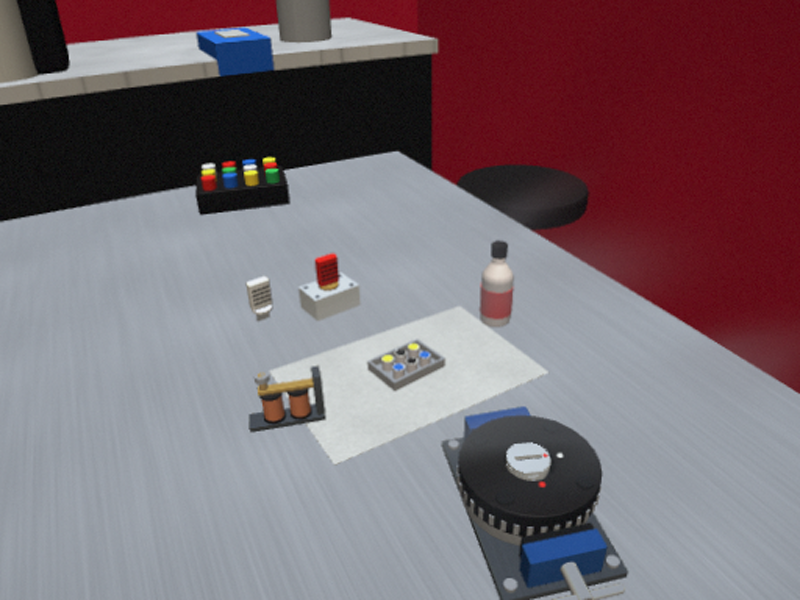

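View pics/top0.png

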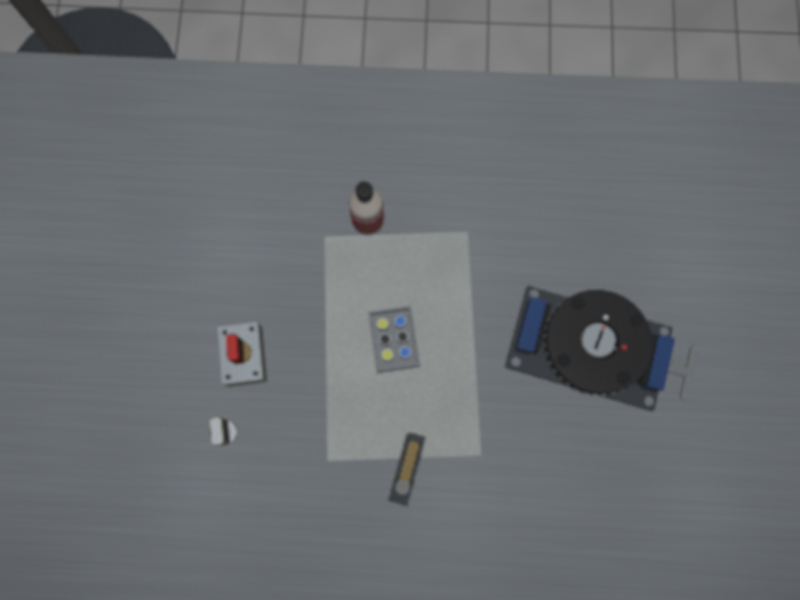

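The candidates are the red key in its stand at side (328,270) / top (235,349), and the white look-alike at side (260,296) / top (220,431). I choose the red one. Next I take close crops of it and of the pedal.

```bash
cat > h.py <<'E'
from workcell import r, eyes
import cv2,numpy as np
from scipy.spatial.transform import Rotation as R
def crop(n,c,w,f=None,size=(400,300)):
    # crop centred c (raw px), width w; scale=size0/w
    f=eyes.grab_frame(n) if f is None else f
    s=size[0]/w; M=np.array([[s,0,size[0]/2-s*c[0]],[0,s,size[1]/2-s*c[1]]])
    return cv2.warpAffine(f,M,size,flags=cv2.INTER_CUBIC)[:,:,::-1]
def raw(p,c,w,size=(400,300)):
    s=size[0]/w; return (np.array(p,float)-np.array(size)/2)/s+c
def ray(n,p):
    m=eyes.camera_model(n); u=cv2.undistortPoints(np.array([[p]],float),np.array(m["mtx"]),np.array(m["dist_coeffs"]))[0,0]
    T=np.array(m["pose"]); return T[:3,3],T[:3,:3]@np.array([u[0],-u[1],-1])
def onz(n,p,z):
    o,d=ray(n,p); return o+d*(z-o[2])/d[2]
def proj(n,P):
    m=eyes.camera_model(n);T=np.array(m["pose"]);q=(np.atleast_2d(P)-T[:3,3])@T[:3,:3]*[1,-1,-1]
    return cv2.projectPoints(q,np.zeros(3),np.zeros(3),np.array(m["mtx"]),np.array(m["dist_coeffs"]))[0][:,0]
def tri(p,q):
    (a,d),(b,e)=ray("side",p),ray("top",q)
    s,t=np.linalg.lstsq(np.c_[d,-e],b-a,rcond=None)[0]; return (a+s*d+b+t*e)/2,np.linalg.norm(a+s*d-b-t*e)
E
python3 - <<'E'
from h import *
S,T=eyes.grab_frame("side"),eyes.grab_frame("top")
im=np.vstack([np.hstack([crop("side",(210,184),70,S),crop("top",(154,225),70,T)]),np.hstack([crop("side",(339,300),110,S),crop("top",(384,219),90,T)])])
cv2.imwrite("pics/c1.png",im)
E
```

```text
(no output)
```

View pics/c1.png

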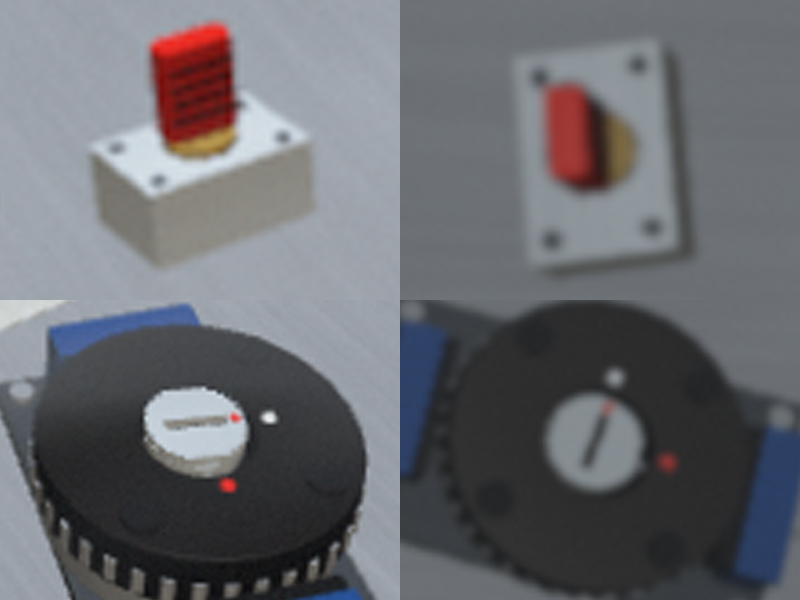

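Run:
```python
from h import *
def TS(p): return raw((p[0]-400,p[1]),(154,225),70)
def TP(p): return raw((p[0]-400,p[1]-300),(384,219),90)
def SS(p): return raw(p,(210,184),70)
def SP(p): return raw((p[0],p[1]-300),(339,300),110)
def show(n,l):
    l=np.array(l); print(n,np.round(l[:,:2],4).tolist(),"mean",np.round(l.mean(0)[:2],4))
show("stand corners top",[onz("top",TS(p),.03) for p in[(515,55),(657,38),(683,248),(537,265)]])
show("bolts top",[onz("top",TS(p),.031) for p in[(540,76),(638,64),(652,227),(552,240)]])
show("stand corners side",[onz("side",SS(p),.03) for p in[(314,137),(245,93),(90,150),(153,195)]])
show("bolts side",[onz("side",SS(p),.031) for p in[(116,147),(284,136),(158,181),(240,103)]])
show("key top-edge top",[onz("top",TS(p),.072) for p in[(565,88),(572,185)]])
show("feet top",[onz("top",TP(p),.055) for p in[(534,337),(702,384),(665,548),(495,498)]])
show("feet side",[onz("side",SP(p),.055) for p in[(233,360),(325,478),(138,514),(60,390)][:3]])
show("marks top",[onz("top",TP(p),.052) for p in[(615,378),(668,463)]])
show("marks side",[onz("side",SP(p),.052) for p in[(268,417),(228,486)]])
show("cap top",[onz("top",TP((596,442)),.0545)])
show("cap side",[onz("side",SP((196,424)),.0545)])
show("slot top",[onz("top",TP(p),.0545) for p in[(609,408),(587,467)]])
show("slot side",[onz("side",SP(p),.0545) for p in[(236,418),(165,424)]])
```

```text
stand corners top [[0.5541, 0.2016], [0.5613, 0.159], [0.4979, 0.1455], [0.4909, 0.1885]] mean [0.526  0.1736]
bolts top [[0.5478, 0.1931], [0.5528, 0.1638], [0.5036, 0.1551], [0.4984, 0.1846]] mean [0.5257 0.1741]
stand corners side [[0.5617, 0.1596], [0.5526, 0.2024], [0.4892, 0.1888], [0.4982, 0.1484]] mean [0.5254 0.1748]
bolts side [[0.4975, 0.1847], [0.5521, 0.1637], [0.5024, 0.1549], [0.5475, 0.1942]] mean [0.5249 0.1744]
key top-edge top [[0.5376, 0.1752], [0.5098, 0.1705]] mean [0.5237 0.1728]
feet top [[0.5925, -0.1913], [0.5771, -0.2544], [0.5142, -0.2389], [0.53, -0.1761]] mean [ 0.5534 -0.2152]
feet side [[0.5823, -0.1941], [0.5741, -0.2549], [0.5112, -0.2385]] mean [ 0.5559 -0.2292]
marks top [[0.5786, -0.2225], [0.5467, -0.2418]] mean [ 0.5626 -0.2321]
marks side [[0.5775, -0.221], [0.5458, -0.2403]] mean [ 0.5617 -0.2307]
cap top [[0.5531, -0.2142]] mean [ 0.5531 -0.2142]
cap side [[0.5518, -0.2138]] mean [ 0.5518 -0.2138]
slot top [[0.5663, -0.2194], [0.5434, -0.2107]] mean [ 0.5549 -0.215 ]
slot side [[0.5656, -0.218], [0.5424, -0.2088]] mean [ 0.554  -0.2134]
```

```bash
cat >> h.py <<'E'
def goto(x,y,z,yaw,cur=None):
    s=r.state(); p,q=(s["tool_pos"],R.from_quat(s["tool_rot"])) if cur is None else cur
    tgt=R.from_euler("z",yaw)*R.from_euler("x",np.pi)
    print("trans",np.round(q.inv().apply(np.array([x,y,z])-p),4),"ang",np.round((q.inv()*tgt).as_rotvec(),4))
def st():
    s=r.state(); m=R.from_quat(s["tool_rot"]).as_matrix()
    print("t",round(s["clock"],2),"pos",np.round(s["tool_pos"],4),"yaw",round(np.arctan2(m[1,0],m[0,0]),4),"zax",np.round(m[:,2],4),"F",np.round(s["force"],2),"M",np.round(s["torque"],2),"w",round(s["gripper_width"],3),"ff",round(s["finger_force"],1),"j6",round(s["joint_pos"][5],3))
E
python3 -c "
from h import *
goto(.38,-.18,.2,1.83); goto(.5255,.174,.16,3.32)
from h import *
print([np.round(proj(n,[.5255,.174,.072]),1) for n in('side','top')])"
```

```text
trans [ 0.2952 -0.2752  0.031 ] ang [-1.0000e-03 -1.3000e-03 -1.4802e+00]
trans [ 0.5532 -0.5578  0.0715] ang [ 2.0000e-04 -2.2000e-03 -2.9702e+00]
[array([[208.6, 164. ]]), array([[147.9, 221.5]])]
```

```bash
python3 -m jog '[{"translation":[0.295,-0.275,0.03],"angular":[0,0,-1.48],"jaw":0.6},{"translation":[0.295,-0.275,0.03],"angular":[0,0,-1.48],"jaw":0.6},{"translation":[0.295,-0.275,0.03],"angular":[0,0,-1.48],"jaw":0.6},{"translation":[0.295,-0.275,0.03],"angular":[0,0,-1.48],"jaw":0.6},{"translation":[0.295,-0.275,0.03],"angular":[0,0,-1.48],"jaw":0.6},{"translation":[0.295,-0.275,0.03],"angular":[0,0,-1.48],"jaw":0.6},{"translation":[0.295,-0.275,0.03],"angular":[0,0,-1.48],"jaw":0.6},{"translation":[0.295,-0.275,0.03],"angular":[0,0,-1.48],"jaw":0.6},{"translation":[0.295,-0.275,0.03],"angular":[0,0,-1.48],"jaw":0.6},{"translation":[0.295,-0.275,0.03],"angular":[0,0,-1.48],"jaw":0.6}]' 60; python3 -c "
from h import *
st();goto(.5255,.174,.13,3.32)"
```

```text
clock: 1.45
tool_pos: [0.3798, -0.181, 0.2013]
tool_rot: [0.611, 0.792, -0.0, -0.0]
force: [0.2, -0.4, 0.6]
gripper_width: 0.599
finger_force: 0.0
t 1.45 pos [ 0.3798 -0.181   0.2013] yaw 1.8269 zax [-0. -0. -1.] F [ 0.21 -0.4   0.61] M [-0.04  0.03 -0.  ] w 0.599 ff 0.0 j6 -0.907
trans [0.3065 0.2308 0.0713] ang [-0.     -0.     -1.4931]
```

```bash
python3 -m jog '[{"translation":[0.306,0.231,0.01],"angular":[0,0,-1.493],"jaw":0.6},{"translation":[0.306,0.231,0.01],"angular":[0,0,-1.493],"jaw":0.6},{"translation":[0.306,0.231,0.01],"angular":[0,0,-1.493],"jaw":0.6},{"translation":[0.306,0.231,0.01],"angular":[0,0,-1.493],"jaw":0.6},{"translation":[0.306,0.231,0.01],"angular":[0,0,-1.493],"jaw":0.6},{"translation":[0.306,0.231,0.01],"angular":[0,0,-1.493],"jaw":0.6},{"translation":[0.306,0.231,0.01],"angular":[0,0,-1.493],"jaw":0.6},{"translation":[0.306,0.231,0.04],"angular":[0,0,-1.493],"jaw":0.6},{"translation":[0.306,0.231,0.071],"angular":[0,0,-1.493],"jaw":0.6},{"translation":[0.306,0.231,0.071],"angular":[0,0,-1.493],"jaw":0.6}]'; python3 -c "
from h import *
st();goto(.5255,.174,.040,3.32)
S=eyes.grab_frame('side');T=eyes.grab_frame('top')
cv2.imwrite('pics/c2.png',np.hstack([crop('side',(210,170),100,S,(400,500)),crop('top',(154,215),110,T,(400,500))]))"
```

```text
clock: 2.7
tool_pos: [0.5225, 0.1732, 0.1273]
tool_rot: [-0.089, 0.996, -0.0, -0.004]
force: [0.1, 0.6, 0.6]
gripper_width: 0.598
finger_force: 0.0
t 2.7 pos [0.5225 0.1732 0.1273] yaw -2.9629 zax [-0.0071 -0.0011 -1.    ] F [0.1  0.59 0.61] M [-0.05  0.06 -0.04] w 0.598 ff 0.0 j6 -1.587
trans [-0.0038  0.0002  0.0873] ang [ 0.0001 -0.0072  0.0003]
```

View pics/c2.png

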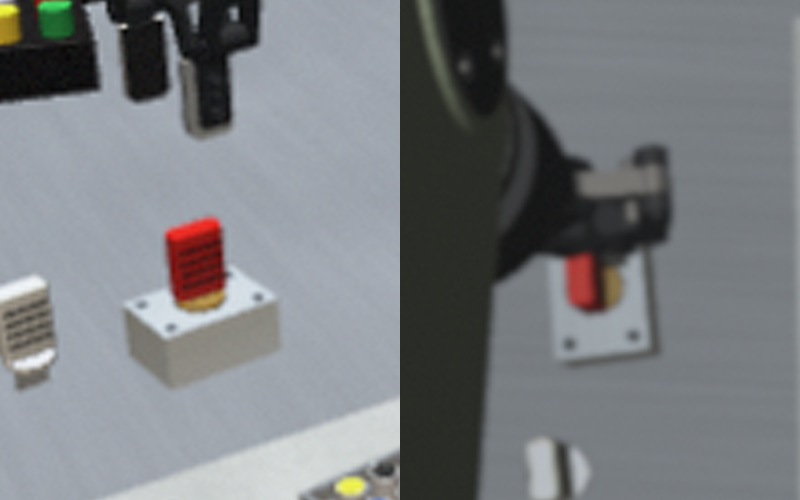

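The crop shows the red key upright in its stand (side panel (196,262)), with the open fingers above it; the white look-alike is at (28,325). Descending now.

```bash
python3 -m jog '[{"translation":[0,0,0.01],"angular":[0,0,0],"jaw":0.6},{"translation":[0,0,0.02],"angular":[0,0,0],"jaw":0.6},{"translation":[0,0,0.02],"angular":[0,0,0],"jaw":0.6},{"translation":[0,0,0.02],"angular":[0,0,0],"jaw":0.6},{"translation":[0,0,0.02],"angular":[0,0,0],"jaw":0.6},{"translation":[0,0,0.03],"angular":[0,0,0],"jaw":0.6},{"translation":[0,0,0.04],"angular":[0,0,0],"jaw":0.6},{"translation":[0,0,0.05],"angular":[0,0,0],"jaw":0.6},{"translation":[0,0,0.05],"angular":[0,0,0],"jaw":0.6},{"translation":[0,0,0.05],"angular":[0,0,0],"jaw":0.6}]'; python3 -c "
from h import *
st();goto(.5252,.174,.040,3.32)"
```

```text
clock: 4.05
tool_pos: [0.5249, 0.1742, 0.0802]
tool_rot: [-0.09, 0.996, 0.0, -0.0]
force: [-0.3, 0.3, 0.4]
gripper_width: 0.6
finger_force: 0.0
t 4.05 pos [0.5249 0.1742 0.0802] yaw -2.9604 zax [-1.e-04  0.e+00 -1.e+00] F [-0.28  0.34  0.39] M [-0.03  0.01  0.01] w 0.6 ff 0.0 j6 -1.588
trans [-0.0002 -0.0003  0.0402] ang [ 0.     -0.0001  0.0028]
```

```bash
python3 -m jog '[{"translation":[0,0,0.015],"angular":[0,0,0],"jaw":0.6},{"translation":[0,0,0.03],"angular":[0,0,0],"jaw":0.6},{"translation":[0,0,0.04],"angular":[0,0,0],"jaw":0.6},{"translation":[0,0,0.04],"angular":[0,0,0],"jaw":0.6},{"translation":[0,0,0.04],"angular":[0,0,0],"jaw":0.3},{"translation":[0,0,0.04],"angular":[0,0,0],"jaw":0},{"translation":[0,0,0.04],"angular":[0,0,0],"jaw":0},{"translation":[0,0,0.04],"angular":[0,0,0],"jaw":0},{"translation":[0,0,0.04],"angular":[0,0,0],"jaw":0},{"translation":[0,0,0.04],"angular":[0,0,0],"jaw":0}]' 70; python3 -c "
from h import *
st()"
```

```text
clock: 5.3
tool_pos: [0.5256, 0.1743, 0.041]
tool_rot: [-0.09, 0.996, 0.0, 0.001]
force: [-0.1, 0.4, 4.9]
gripper_width: 0.133
finger_force: 68.8
t 5.3 pos [0.5256 0.1743 0.041 ] yaw -2.9604 zax [ 1.6e-03  3.0e-04 -1.0e+00] F [-0.14  0.36  4.93] M [ 0.01  0.06 -0.03] w 0.133 ff 68.8 j6 -1.588
```

```bash
python3 -m jog '[{"translation":[0,0,-0.008],"angular":[0,0,0],"jaw":0},{"translation":[0,0,-0.018],"angular":[0,0,0],"jaw":0},{"translation":[0,0,-0.035],"angular":[0,0,0],"jaw":0},{"translation":[0,0,-0.06],"angular":[0,0,0],"jaw":0},{"translation":[0,0,-0.09],"angular":[0,0,0],"jaw":0},{"translation":[0,0,-0.12],"angular":[0,0,0],"jaw":0},{"translation":[0,0,-0.15],"angular":[0,0,0],"jaw":0},{"translation":[0,0,-0.16],"angular":[0,0,0],"jaw":0},{"translation":[0,0,-0.16],"angular":[0,0,0],"jaw":0},{"translation":[0,0,-0.16],"angular":[0,0,0],"jaw":0}]'; python3 -c "
from h import *
st();goto(.5527,-.2142,.15,-.37+np.pi);
print(proj('side',[.5527,-.2142,.125]),proj('side',[.5527,-.2142,.055]))"
```

```text
clock: 6.55
tool_pos: [0.5238, 0.174, 0.1988]
tool_rot: [-0.09, 0.996, -0.0, -0.001]
force: [0.3, -0.1, -0.7]
gripper_width: 0.129
finger_force: 68.3
t 6.55 pos [0.5238 0.174  0.1988] yaw -2.9605 zax [-2.9e-03 -5.0e-04 -1.0e+00] F [ 0.27 -0.08 -0.72] M [-0.04 -0.    0.01] w 0.129 ff 68.3 j6 -1.588
trans [ 0.0413 -0.3871  0.0489] ang [-0.0007 -0.0029  0.5511]
[[343.84194966 248.41263883]] [[338.71663234 292.48892618]]
```

```bash
python3 -m jog '[{"translation":[0.005,-0.05,0],"angular":[0,0,0.08],"jaw":0},{"translation":[0.012,-0.11,0],"angular":[0,0,0.16],"jaw":0},{"translation":[0.019,-0.17,0],"angular":[0,0,0.24],"jaw":0},{"translation":[0.025,-0.23,0],"angular":[0,0,0.33],"jaw":0},{"translation":[0.03,-0.29,0],"angular":[0,0,0.41],"jaw":0},{"translation":[0.036,-0.34,0],"angular":[0,0,0.49],"jaw":0},{"translation":[0.041,-0.375,0.02],"angular":[0,0,0.55],"jaw":0},{"translation":[0.041,-0.387,0.045],"angular":[0,0,0.55],"jaw":0},{"translation":[0.041,-0.387,0.055],"angular":[0,0,0.55],"jaw":0},{"translation":[0.041,-0.387,0.055],"angular":[0,0,0.55],"jaw":0}]'; python3 -c "
from h import *
st()"
```

```text
clock: 7.8
tool_pos: [0.553, -0.2125, 0.1433]
tool_rot: [0.183, 0.983, 0.001, -0.002]
force: [0.5, 0.4, -0.2]
gripper_width: 0.129
finger_force: 68.4
t 7.8 pos [ 0.553  -0.2125  0.1433] yaw 2.7732 zax [-0.0037  0.0025 -1.    ] F [ 0.5   0.41 -0.2 ] M [0.04 0.   0.02] w 0.129 ff 68.4 j6 -1.716
```

```bash
python3 -c "
from h import *
for i in range(3): S=eyes.grab_frame('side')
T=eyes.grab_frame('top');st()
cv2.imwrite('pics/c3.png',np.hstack([crop('side',(340,260),60,S,(480,600)),crop('top',(384,212),90,T,(320,600))]))"
```

```text
t 8.0 pos [ 0.5551 -0.2134  0.1465] yaw 2.7741 zax [ 0.0019 -0.001  -1.    ] F [0.14 1.33 0.16] M [-0.01  0.01  0.03] w 0.126 ff 68.4 j6 -1.716
```

View pics/c3.png

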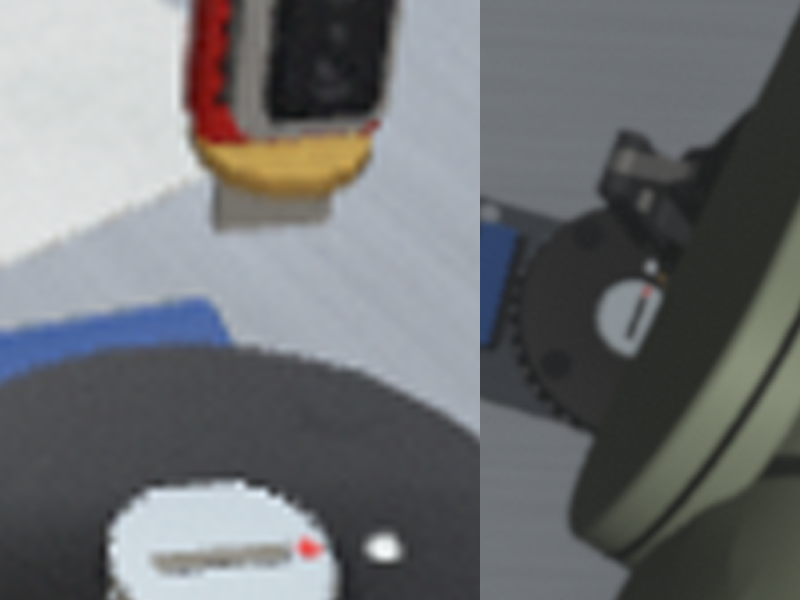

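```bash
python3 -c "
from h import *
C=lambda p: raw(p,(340,260),60,(480,600))
s=r.state();p=s['tool_pos'];q=R.from_quat(s['tool_rot'])
tip=[p+q.apply([dx,dy,.025*1]) for dx in(-.0085,.0085) for dy in (-.00125,.00125)]
print('pred tip crop px',[np.round((x-[340,260])*8+[240,300],0) for x in proj('side',tip)])
zt=tip[0][2];print('ztip',zt)
a=[onz('side',C(x),zt) for x in[(213,231),(330,218)]];print('tip',np.round(a,4),np.round(np.mean(a,0),4),np.arctan2(*(a[1]-a[0])[[1,0]]))
b=[onz('side',C(x),.0545) for x in[(152,562),(297,547)]];print('slot',np.round(b,4),np.round(np.mean(b,0),4),np.arctan2(*(b[1]-b[0])[[1,0]]))
c=[onz('side',C(x),.0545) for x in[(109,550),(337,575),(222,482)]];print('cap',np.round(c,4))
print('slotpx pred',[np.round((x-[340,260])*8+[240,300],0) for x in proj('side',[b[0],b[1]])])
"
```

```text
pred tip crop px [array([338., 218.]), array([333., 208.]), array([224., 228.]), array([220., 217.])]
ztip 0.12155766366168447
tip [[ 0.5449 -0.2113  0.1216]
 [ 0.5617 -0.217   0.1216]] [ 0.5533 -0.2141  0.1216] -0.3259302944070277
slot [[ 0.5421 -0.2084  0.0545]
 [ 0.564  -0.2165  0.0545]] [ 0.553  -0.2125  0.0545] -0.3538071829580963
cap [[ 0.5376 -0.203   0.0545]
 [ 0.5658 -0.2244  0.0545]
 [ 0.5623 -0.1988  0.0545]]
slotpx pred [array([152., 562.]), array([297., 547.])]
```

The side panel shows the key gripped upright with its blade edge at (213,231)-(330,218), above the slot at (152,562)-(297,547). The arm was still settling, so I go closer, settle and remeasure.

```bash
python3 -m jog '[{"translation":[0,0,0.01],"angular":[0,0,0],"jaw":0},{"translation":[0,0,0.02],"angular":[0,0,0],"jaw":0},{"translation":[0,0,0.03],"angular":[0,0,0],"jaw":0},{"translation":[0,0,0.04],"angular":[0,0,0],"jaw":0},{"translation":[0,0,0.05],"angular":[0,0,0],"jaw":0},{"translation":[0,0,0.054],"angular":[0,0,0],"jaw":0},{"translation":[0,0,0.056],"angular":[0,0,0],"jaw":0},{"translation":[0,0,0.056],"angular":[0,0,0],"jaw":0},{"translation":[0,0,0.056],"angular":[0,0,0],"jaw":0},{"translation":[0,0,0.056],"angular":[0,0,0],"jaw":0}]'; python3 -c "
from h import *
st()
for i in range(4): S=eyes.grab_frame('side')
st()
cv2.imwrite('pics/c4.png',crop('side',(337,285),64,S,(800,600)))"
```

```text
clock: 9.25
tool_pos: [0.5545, -0.214, 0.0897]
tool_rot: [0.183, 0.983, -0.0, 0.0]
force: [0.3, -1.1, -0.1]
gripper_width: 0.129
finger_force: 68.4
t 9.25 pos [ 0.5545 -0.214   0.0897] yaw 2.7728 zax [ 7.e-04 -4.e-04 -1.e+00] F [ 0.32 -1.11 -0.09] M [ 0.04  0.02 -0.  ] w 0.129 ff 68.4 j6 -1.716
t 9.45 pos [ 0.5544 -0.2138  0.0894] yaw 2.7728 zax [ 2.e-04 -1.e-04 -1.e+00] F [ 0.6  -0.17 -1.06] M [0.02 0.   0.01] w 0.13 ff 68.4 j6 -1.716
```

View pics/c4.png

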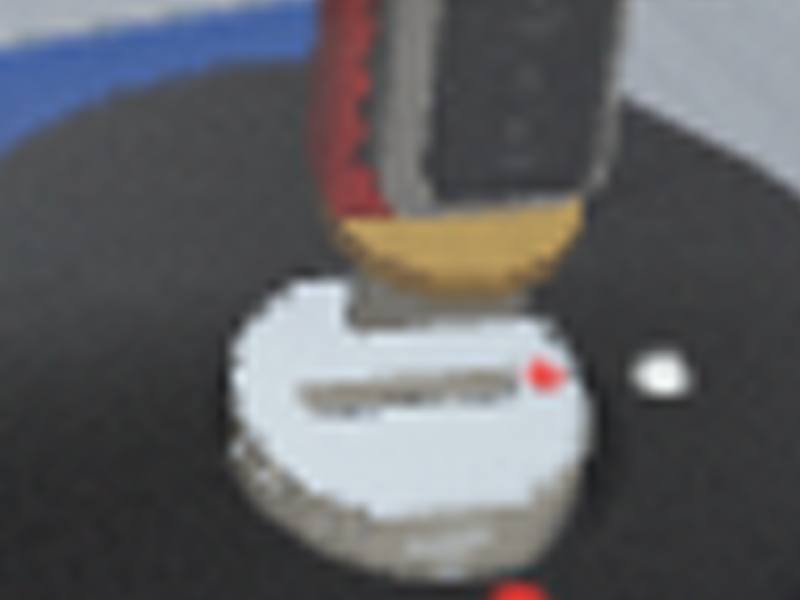

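```bash
python3 -c "
from h import *
C=lambda p: raw(p,(337,285),64,(800,600))
K=lambda P:[np.round((x-[337,285])*12.5+[400,300],0).tolist() for x in proj('side',P)]
s=r.state();p=s['tool_pos'];q=R.from_quat(s['tool_rot'])
print('pred front edge',K([p+q.apply([dx,-.00125,.025]) for dx in(.0085,-.0085)]))
a=np.array([onz('side',C(x),p[2]-.025) for x in[(350,328),(526,315)]])+q.apply([0,.00125,0]);print('tip ctr',np.round(a.mean(0),4),np.arctan2(*(a[1]-a[0])[[1,0]]),np.linalg.norm(a[1]-a[0]))
b=np.array([onz('side',C(x),.0545) for x in[(300,397),(520,385)]]);print('slot',np.round(b.mean(0),4),np.arctan2(*(b[1]-b[0])[[1,0]]),np.linalg.norm(b[1]-b[0]))
d=b.mean(0)-a.mean(0); print('shift world',d,'tool',q.inv().apply(d))
c=b.mean(0);u=np.array([np.cos(-.37),np.sin(-.37),0]);n=np.array([-u[1],u[0],0])
print('slot outline',K([c+.011*i*u+.002*j*n for i,j in((-1,-1),(-1,1),(1,1),(1,-1))]))
"
```

```text
pred front edge [[361.0, 333.0], [528.0, 318.0]]
tip ctr [ 0.5541 -0.2131  0.0644] -0.3923347330615173 0.017780233422104334
slot [ 0.5523 -0.213   0.0545] -0.41977350830555715 0.022334183622729393
shift world [-0.00187994  0.00013145 -0.00992386] tool [ 0.00180317 -0.00055473  0.00992347]
slot outline [[308.0, 415.0], [298.0, 387.0], [512.0, 367.0], [522.0, 395.0]]
```

The view shows the blade's lower edge at (350,328)-(526,315) and the slot at (300,397)-(520,385). I shift about 1.4 mm and descend into it gently.

```bash
python3 -m jog '[{"translation":[0.0014,-0.0003,0],"angular":[0,0,0.01],"jaw":0},{"translation":[0.0014,-0.0003,0.002],"angular":[0,0,0.01],"jaw":0},{"translation":[0.0014,-0.0003,0.004],"angular":[0,0,0.01],"jaw":0},{"translation":[0.0014,-0.0003,0.006],"angular":[0,0,0.01],"jaw":0},{"translation":[0.0014,-0.0003,0.008],"angular":[0,0,0.01],"jaw":0},{"translation":[0.0014,-0.0003,0.009],"angular":[0,0,0.01],"jaw":0},{"translation":[0.0014,-0.0003,0.01],"angular":[0,0,0.01],"jaw":0},{"translation":[0.0014,-0.0003,0.011],"angular":[0,0,0.01],"jaw":0},{"translation":[0.0014,-0.0003,0.0115],"angular":[0,0,0.01],"jaw":0},{"translation":[0.0014,-0.0003,0.0115],"angular":[0,0,0.01],"jaw":0}]'; python3 -c "
from h import *
st()
S=eyes.grab_frame('side');st()
cv2.imwrite('pics/c5.png',crop('side',(337,285),64,S,(800,600)))"
```

```text
clock: 10.7
tool_pos: [0.5528, -0.2136, 0.0777]
tool_rot: [0.188, 0.982, 0.0, -0.0]
force: [0.9, -0.7, -1.9]
gripper_width: 0.129
finger_force: 68.4
t 10.7 pos [ 0.5528 -0.2136  0.0777] yaw 2.7628 zax [-1.e-04  1.e-04 -1.e+00] F [ 0.9  -0.69 -1.95] M [ 0.01 -0.03 -0.04] w 0.129 ff 68.4 j6 -1.707
t 10.75 pos [ 0.5529 -0.2136  0.0778] yaw 2.7628 zax [ 0. -0. -1.] F [-0.36  0.05 -1.17] M [0.02 0.02 0.  ] w 0.128 ff 68.4 j6 -1.707
```

View pics/c5.png

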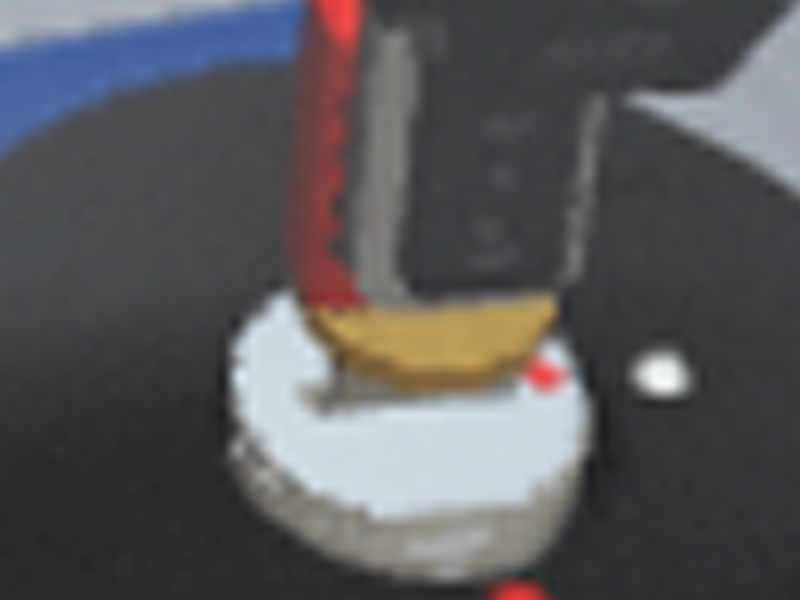

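The blade has entered the slot with no force: the slot's left end is still visible at (300-330,400) and the dot at (543,376). Next I press down to about a 3 mm push and check.

```bash
python3 -m jog '[{"translation":[0,0,0.0006],"angular":[0,0,0],"jaw":0},{"translation":[0,0,0.0012],"angular":[0,0,0],"jaw":0},{"translation":[0,0,0.0018],"angular":[0,0,0],"jaw":0},{"translation":[0,0,0.0024],"angular":[0,0,0],"jaw":0},{"translation":[0,0,0.003],"angular":[0,0,0],"jaw":0},{"translation":[0,0,0.0036],"angular":[0,0,0],"jaw":0},{"translation":[0,0,0.0042],"angular":[0,0,0],"jaw":0},{"translation":[0,0,0.005],"angular":[0,0,0],"jaw":0},{"translation":[0,0,0.005],"angular":[0,0,0],"jaw":0},{"translation":[0,0,0.005],"angular":[0,0,0],"jaw":0}]'; python3 -c "
from h import *
st()"
```

```text
clock: 12.0
tool_pos: [0.5529, -0.2137, 0.073]
tool_rot: [0.188, 0.982, -0.0, 0.0]
force: [-0.8, 0.3, 4.2]
gripper_width: 0.132
finger_force: 68.9
t 12.0 pos [ 0.5529 -0.2137  0.073 ] yaw 2.7628 zax [ 2.e-04 -1.e-04 -1.e+00] F [-0.75  0.29  4.2 ] M [ 0.17  0.29 -0.01] w 0.132 ff 68.9 j6 -1.707
```

```bash
python3 -m jog '[{"translation":[0,0,0.0005],"angular":[0,0,0],"jaw":0},{"translation":[0,0,0.001],"angular":[0,0,0],"jaw":0},{"translation":[0,0,0.0015],"angular":[0,0,0],"jaw":0},{"translation":[0,0,0.002],"angular":[0,0,0],"jaw":0},{"translation":[0,0,0.0025],"angular":[0,0,0],"jaw":0},{"translation":[0,0,0.003],"angular":[0,0,0],"jaw":0},{"translation":[0,0,0.0034],"angular":[0,0,0],"jaw":0},{"translation":[0,0,0.0034],"angular":[0,0,0],"jaw":0},{"translation":[0,0,0.0034],"angular":[0,0,0],"jaw":0},{"translation":[0,0,0.0034],"angular":[0,0,0],"jaw":0}]'; python3 -c "
from h import *
st()"
```

```text
clock: 13.25
tool_pos: [0.5532, -0.2137, 0.0701]
tool_rot: [0.188, 0.982, -0.0, 0.0]
force: [-2.3, 0.8, 7.6]
gripper_width: 0.132
finger_force: 69.4
t 13.25 pos [ 0.5532 -0.2137  0.0701] yaw 2.7628 zax [ 7.e-04 -3.e-04 -1.e+00] F [-2.27  0.77  7.58] M [ 0.29  0.41 -0.03] w 0.132 ff 69.4 j6 -1.707
```

```bash
python3 -m jog '[{"translation":[0.0003,0,0.0001],"angular":[0,0,0],"jaw":0},{"translation":[0.0006,0,0.0002],"angular":[0,0,0],"jaw":0},{"translation":[0.0009,0,0.0004],"angular":[0,0,0],"jaw":0},{"translation":[0.0012,0,0.0006],"angular":[0,0,0],"jaw":0},{"translation":[0.0014,0,0.0006],"angular":[0,0,0.03],"jaw":0},{"translation":[0.0014,0,0.0006],"angular":[0,0,0.08],"jaw":0},{"translation":[0.0014,0,0.0006],"angular":[0,0,0.14],"jaw":0},{"translation":[0.0014,0,0.0006],"angular":[0,0,0.2],"jaw":0},{"translation":[0.0014,0,0.0006],"angular":[0,0,0.25],"jaw":0},{"translation":[0.0014,0,0.0006],"angular":[0,0,0.25],"jaw":0}]'; python3 -c "
from h import *
st()"
```

```text
clock: 14.5
tool_pos: [0.5534, -0.2134, 0.0702]
tool_rot: [0.309, 0.951, 0.0, 0.002]
force: [0.3, 1.0, 9.2]
gripper_width: 0.131
finger_force: 69.6
t 14.5 pos [ 0.5534 -0.2134  0.0702] yaw 2.5125 zax [ 0.004 -0.001 -1.   ] F [0.31 0.95 9.16] M [0.33 0.04 0.05] w 0.131 ff 69.6 j6 -1.457
```

```bash
python3 -m jog '[{"translation":[0,0,0],"angular":[0,0,0.1],"jaw":0},{"translation":[0,0,0],"angular":[0,0,0.2],"jaw":0},{"translation":[0,0,0],"angular":[0,0,0.3],"jaw":0},{"translation":[0,0,0],"angular":[0,0,0.4],"jaw":0},{"translation":[0,0,0],"angular":[0,0,0.5],"jaw":0},{"translation":[0,0,0],"angular":[0,0,0.6],"jaw":0},{"translation":[0,0,0],"angular":[0,0,0.7],"jaw":0},{"translation":[0,0,0],"angular":[0,0,0.8],"jaw":0},{"translation":[0,0,0],"angular":[0,0,0.9],"jaw":0},{"translation":[0,0,0],"angular":[0,0,0.9],"jaw":0}]'; python3 -c "
from h import *
st()
S=eyes.grab_frame('side');st()
cv2.imwrite('pics/c6.png',crop('side',(337,285),64,S,(800,600)))"
```

```text
clock: 15.75
tool_pos: [0.5531, -0.2134, 0.0701]
tool_rot: [0.692, 0.722, 0.001, 0.002]
force: [0.1, 1.3, 7.6]
gripper_width: 0.126
finger_force: 69.6
t 15.75 pos [ 0.5531 -0.2134  0.0701] yaw 1.6123 zax [ 0.0035 -0.001  -1.    ] F [0.13 1.3  7.63] M [ 0.29  0.07 -0.04] w 0.126 ff 69.6 j6 -0.557
t 15.8 pos [ 0.5532 -0.2134  0.0701] yaw 1.6127 zax [ 0.0035 -0.001  -1.    ] F [0.18 1.14 7.64] M [0.29 0.05 0.09] w 0.126 ff 69.6 j6 -0.557
```

View pics/c6.png

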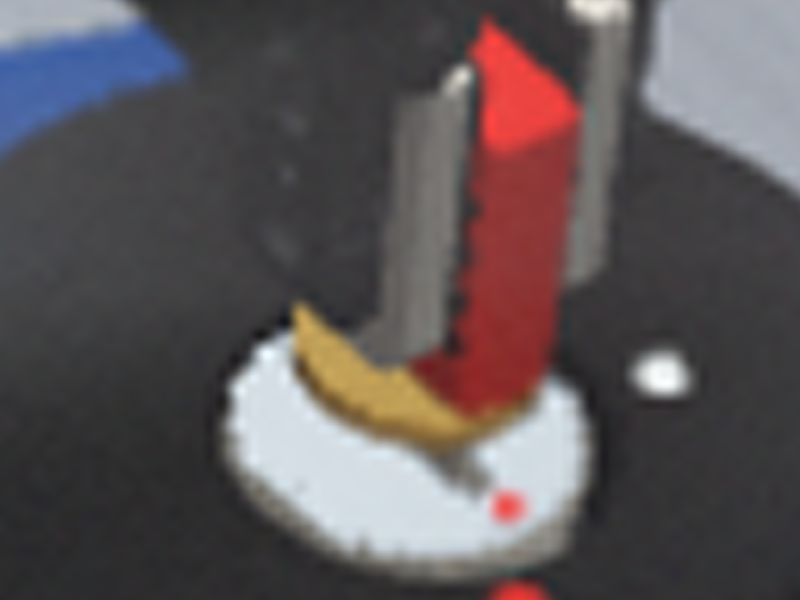

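The cap is turning with the key: the dot is now at (508,507), approaching the red mark at (518,595). I press slightly more and continue.

```bash
python3 -m jog '[{"translation":[0,0,0.0003],"angular":[0,0,0.05],"jaw":0},{"translation":[0,0,0.0005],"angular":[0,0,0.1],"jaw":0},{"translation":[0,0,0.0005],"angular":[0,0,0.15],"jaw":0},{"translation":[0,0,0.0005],"angular":[0,0,0.2],"jaw":0},{"translation":[0,0,0.0005],"angular":[0,0,0.24],"jaw":0},{"translation":[0,0,0.0005],"angular":[0,0,0.27],"jaw":0},{"translation":[0,0,0.0005],"angular":[0,0,0.29],"jaw":0},{"translation":[0,0,0.0005],"angular":[0,0,0.31],"jaw":0},{"translation":[0,0,0.0005],"angular":[0,0,0.33],"jaw":0},{"translation":[0,0,0.0005],"angular":[0,0,0.33],"jaw":0}]'; python3 -c "
from h import *
st()"
```

```text
clock: 17.05
tool_pos: [0.5531, -0.2135, 0.0697]
tool_rot: [0.801, 0.598, 0.001, 0.001]
force: [-1.1, 2.3, 7.9]
gripper_width: 0.13
finger_force: 69.7
t 17.05 pos [ 0.5531 -0.2135  0.0697] yaw 1.2828 zax [ 0.0033 -0.001  -1.    ] F [-1.07  2.3   7.93] M [0.29 0.14 0.06] w 0.13 ff 69.7 j6 -0.227
```

```bash
python3 -m jog '[{"translation":[0,0,0],"angular":[0,0,0.01],"jaw":0},{"translation":[0,0,0],"angular":[0,0,0.02],"jaw":0},{"translation":[0,0,0],"angular":[0,0,0.03],"jaw":0},{"translation":[0,0,0],"angular":[0,0,0.035],"jaw":0},{"translation":[0,0,0],"angular":[0,0,0.04],"jaw":0},{"translation":[0,0,0],"angular":[0,0,0.045],"jaw":0},{"translation":[0,0,0],"angular":[0,0,0.05],"jaw":0},{"translation":[0,0,0],"angular":[0,0,0.05],"jaw":0},{"translation":[0,0,0],"angular":[0,0,0.05],"jaw":0},{"translation":[0,0,0],"angular":[0,0,0.05],"jaw":0}]'; python3 -c "
from h import *
st()
S=eyes.grab_frame('side')
cv2.imwrite('pics/c7.png',crop('side',(337,285),64,S,(800,600)))"
```

```text
clock: 18.3
tool_pos: [0.5531, -0.2134, 0.0697]
tool_rot: [0.816, 0.578, 0.001, 0.001]
force: [-0.9, 1.4, 8.1]
gripper_width: 0.126
finger_force: 69.7
t 18.3 pos [ 0.5531 -0.2134  0.0697] yaw 1.2329 zax [ 0.0033 -0.001  -1.    ] F [-0.93  1.4   8.09] M [0.32 0.14 0.09] w 0.126 ff 69.7 j6 -0.177
```

View pics/c7.png

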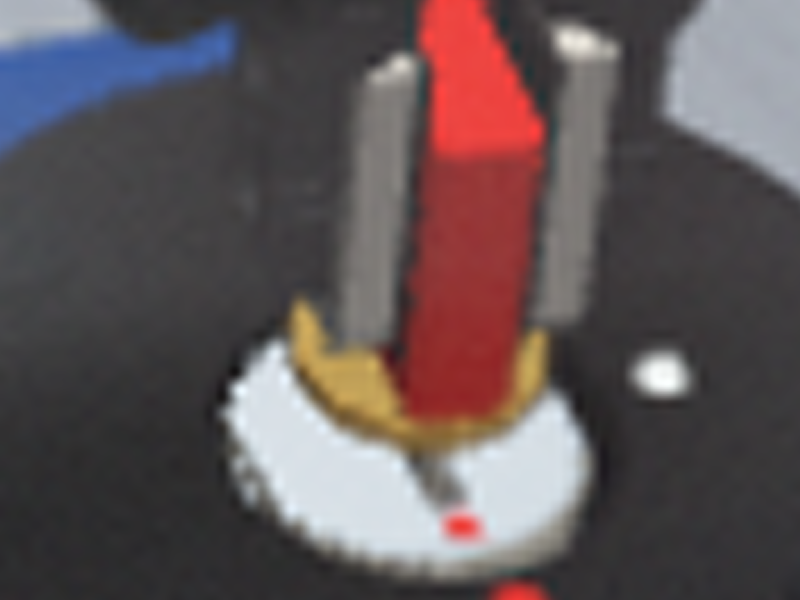

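```bash
python3 -c "
from h import *
C=lambda p: raw(p,(337,285),64,(800,600))
K=lambda P:[np.round((x-[337,285])*12.5+[400,300],0).tolist() for x in proj('side',P)]
d=onz('side',C((463,525)),.0495);w=onz('side',C((662,375)),.052);m=onz('side',C((518,592)),.052)
print(d,w,m)
L=onz('side',C((222,425)),.0495);Rr=onz('side',C((592,455)),.0495);print(L,Rr)
# slot visible line: (425,462)->(450,503)
a,b=onz('side',C((425,462)),.0495),onz('side',C((452,503)),.0495);print('slot ang',np.arctan2(*(b-a)[[1,0]]))
# center pedal from marks
for c in([.5528,-.2145,.0495],[.5532,-.2134,.0495]): c=np.array(c);print('dot ang',np.arctan2(*(d-c)[[1,0]]),'r',np.linalg.norm(d-c),'white',np.arctan2(*(w-c)[[1,0]]),'red',np.arctan2(*(m-c)[[1,0]]))
for yaw in(-1.55,-1.7,-1.82,-1.9):
  print(yaw,K([[.5528+.0142*np.cos(yaw),-.2145+.0142*np.sin(yaw),.0495]]))
"
```

```text
[ 0.54929625 -0.22662887  0.0495    ] [ 0.5777273  -0.22128043  0.052     ] [ 0.54706503 -0.23817705  0.052     ]
[ 0.53610541 -0.20392866  0.0495    ] [ 0.56635306 -0.22501894  0.0495    ]
slot ang -1.734090966038613
dot ang -1.8520172128354322 r 0.012624801758081849 white -0.2655827508013357 red -1.8084358096441968
dot ang -1.8577452403529038 r 0.0137928285991944 white -0.3108747898438976 red -1.8135213210517207
-1.55 [[507.0, 525.0]]
-1.7 [[489.0, 532.0]]
-1.82 [[473.0, 536.0]]
-1.9 [[462.0, 537.0]]
```

The dot at (463,525) works out to about -1.85 rad, level with the red mark (-1.81). One small extra nudge to feel for the stop.

```bash
python3 -m jog '[{"translation":[0,0,0],"angular":[0,0,0.005],"jaw":0},{"translation":[0,0,0],"angular":[0,0,0.01],"jaw":0},{"translation":[0,0,0],"angular":[0,0,0.015],"jaw":0},{"translation":[0,0,0],"angular":[0,0,0.02],"jaw":0},{"translation":[0,0,0],"angular":[0,0,0.025],"jaw":0},{"translation":[0,0,0],"angular":[0,0,0.03],"jaw":0},{"translation":[0,0,0],"angular":[0,0,0.035],"jaw":0},{"translation":[0,0,0],"angular":[0,0,0.04],"jaw":0},{"translation":[0,0,0],"angular":[0,0,0.04],"jaw":0},{"translation":[0,0,0],"angular":[0,0,0.04],"jaw":0}]'; python3 -c "
from h import *
st()"
```

```text
clock: 19.6
tool_pos: [0.5531, -0.2134, 0.0697]
tool_rot: [0.827, 0.562, 0.001, 0.001]
force: [-0.1, 1.3, 8.2]
gripper_width: 0.123
finger_force: 69.7
t 19.6 pos [ 0.5531 -0.2134  0.0697] yaw 1.1929 zax [ 0.0033 -0.001  -1.    ] F [-0.12  1.31  8.16] M [0.32 0.12 0.06] w 0.123 ff 69.7 j6 -0.137
```

```bash
python3 -m jog '[{"translation":[0,0,0],"angular":[0,0,0.01],"jaw":0},{"translation":[0,0,0],"angular":[0,0,0.02],"jaw":0},{"translation":[0,0,0],"angular":[0,0,0.03],"jaw":0},{"translation":[0,0,0],"angular":[0,0,0.035],"jaw":0},{"translation":[0,0,0],"angular":[0,0,0.04],"jaw":0},{"translation":[0,0,0],"angular":[0,0,0.045],"jaw":0},{"translation":[0,0,0],"angular":[0,0,0.05],"jaw":0},{"translation":[0,0,0],"angular":[0,0,0.05],"jaw":0},{"translation":[0,0,0],"angular":[0,0,0.05],"jaw":0},{"translation":[0,0,0],"angular":[0,0,0.05],"jaw":0}]'; python3 -c "
from h import *
st()
C=lambda p: raw(p,(337,285),64,(800,600))
f=eyes.grab_frame('side');i=crop('side',(337,285),64,f,(800,600)).astype(int)
m=(i[...,2]>170)&(i[...,1]<110)&(i[...,0]<110);m[:480]=0;m[570:]=0
y,x=np.nonzero(m);print('dot px',x.mean(),y.mean(),len(x));d=onz('side',C((x.mean(),y.mean())),.0495);print('ang',np.arctan2(d[1]+.2140,d[0]-.553))"
```

```text
clock: 20.85
tool_pos: [0.5532, -0.2134, 0.0697]
tool_rot: [0.841, 0.541, 0.001, 0.001]
force: [-0.7, 1.5, 8.1]
gripper_width: 0.136
finger_force: 69.7
t 20.85 pos [ 0.5532 -0.2134  0.0697] yaw 1.1432 zax [ 0.0034 -0.0011 -1.    ] F [-0.72  1.47  8.13] M [0.33 0.14 0.13] w 0.136 ff 69.7 j6 -0.087
dot px 456.8722741433022 526.8473520249221 321
ang -1.9069395596494996
```

```bash
python3 -m jog '[{"translation":[0,0,0],"angular":[0,0,0.003],"jaw":0},{"translation":[0,0,0],"angular":[0,0,0.006],"jaw":0},{"translation":[0,0,0],"angular":[0,0,0.009],"jaw":0},{"translation":[0,0,0],"angular":[0,0,0.012],"jaw":0},{"translation":[0,0,0],"angular":[0,0,0.016],"jaw":0},{"translation":[0,0,0],"angular":[0,0,0.02],"jaw":0},{"translation":[0,0,0],"angular":[0,0,0.025],"jaw":0},{"translation":[0,0,0],"angular":[0,0,0.025],"jaw":0},{"translation":[0,0,0],"angular":[0,0,0.025],"jaw":0},{"translation":[0,0,0],"angular":[0,0,0.025],"jaw":0}]'; python3 -c "
from h import *
st()
C=lambda p: raw(p,(337,285),64,(800,600))
f=eyes.grab_frame('side');i=crop('side',(337,285),64,f,(800,600)).astype(int)
m=(i[...,2]>170)&(i[...,1]<110)&(i[...,0]<110);m[:480]=0;m[570:]=0
y,x=np.nonzero(m);print('dot px',x.mean(),y.mean(),len(x));d=onz('side',C((x.mean(),y.mean())),.0495);print('ang',np.arctan2(d[1]+.2140,d[0]-.553))
M=[]
for k in range(5): eyes.grab_frame('side'); M.append(r.state()['torque'][2])
print(np.round(M,3))"
```

```text
clock: 22.15
tool_pos: [0.5531, -0.2134, 0.0697]
tool_rot: [0.848, 0.531, 0.001, 0.001]
force: [-0.6, 2.1, 7.9]
gripper_width: 0.129
finger_force: 69.7
t 22.15 pos [ 0.5531 -0.2134  0.0697] yaw 1.1184 zax [ 0.0034 -0.0011 -1.    ] F [-0.56  2.09  7.87] M [0.32 0.07 0.17] w 0.129 ff 69.7 j6 -0.062
dot px 457.0407523510972 527.0470219435737 319
ang -1.9063000594422412
[0.159 0.159 0.236 0.136 0.213]
```

The dot has stopped moving while torque rises, so the cap is at the stop. I unload the twist and lift straight out.

```bash
python3 -m jog '[{"translation":[0,0,0],"angular":[0,0,-0.03],"jaw":0},{"translation":[0,0,0],"angular":[0,0,-0.06],"jaw":0},{"translation":[0,0,-0.001],"angular":[0,0,-0.07],"jaw":0},{"translation":[0,0,-0.002],"angular":[0,0,-0.07],"jaw":0},{"translation":[0,0,-0.003],"angular":[0,0,-0.07],"jaw":0},{"translation":[0,0,-0.004],"angular":[0,0,-0.07],"jaw":0},{"translation":[0,0,-0.005],"angular":[0,0,-0.07],"jaw":0},{"translation":[0,0,-0.006],"angular":[0,0,-0.07],"jaw":0},{"translation":[0,0,-0.007],"angular":[0,0,-0.07],"jaw":0},{"translation":[0,0,-0.007],"angular":[0,0,-0.07],"jaw":0}]'; python3 -m jog '[{"translation":[0,0,-0.002],"angular":[0,0,0],"jaw":0},{"translation":[0,0,-0.006],"angular":[0,0,0],"jaw":0},{"translation":[0,0,-0.012],"angular":[0,0,0],"jaw":0},{"translation":[0,0,-0.025],"angular":[0,0,0],"jaw":0},{"translation":[0,0,-0.04],"angular":[0,0,0],"jaw":0},{"translation":[0,0,-0.06],"angular":[0,0,0],"jaw":0},{"translation":[0,0,-0.08],"angular":[0,0,0],"jaw":0},{"translation":[0,0,-0.1],"angular":[0,0,0],"jaw":0},{"translation":[0,0,-0.11],"angular":[0,0,0],"jaw":0},{"translation":[0,0,-0.11],"angular":[0,0,0],"jaw":0}]'; python3 -c "
from h import *
eyes.grab_frame('side');st()
goto(.5256,.1743,.13,.18+np.pi);goto(.5392,-.02,.19,-2.96-.95)
S=eyes.grab_frame('side')
cv2.imwrite('pics/c8.png',np.hstack([crop('side',(337,290),64,S,(500,500)),crop('side',(350,205),100,S,(300,500))]))"
```

```text
clock: 23.7
tool_pos: [0.5526, -0.2134, 0.0747]
tool_rot: [0.829, 0.56, 0.001, 0.001]
force: [4.8, -1.1, -2.1]
gripper_width: 0.131
finger_force: 68.3
clock: 24.95
tool_pos: [0.5522, -0.2135, 0.1868]
tool_rot: [0.829, 0.56, 0.001, 0.001]
force: [-0.2, -0.2, -1.0]
gripper_width: 0.128
finger_force: 68.9
t 25.0 pos [ 0.5515 -0.2131  0.1856] yaw 1.1878 zax [ 4.e-04 -2.e-04 -1.e+00] F [ 0.57 -0.71 -0.58] M [-0.03  0.03 -0.01] w 0.125 ff 68.9 j6 -0.132
trans [ 0.3496 -0.1688  0.0555] ang [ 2.0000e-04  5.0000e-04 -2.1338e+00]
trans [ 0.1745 -0.0836 -0.0045] ang [ 4.0000e-04  3.0000e-04 -1.1854e+00]
```

View pics/c8.png

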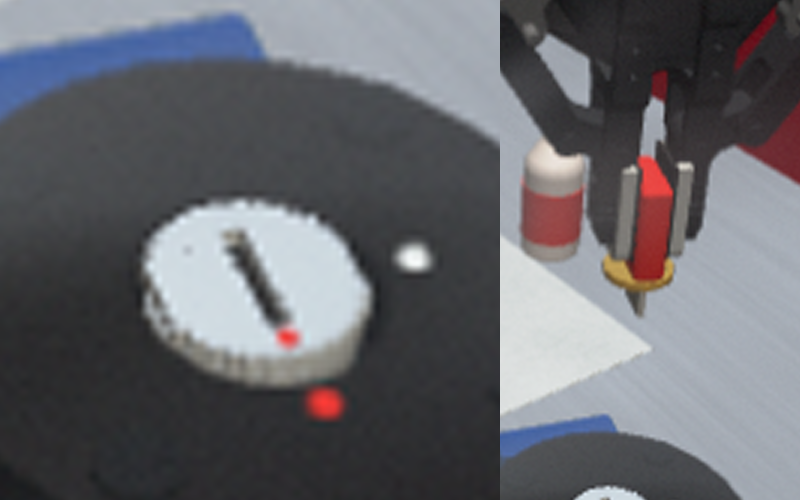

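The view shows the cap's dot at (288,337) pointing to the red mark (325,403), the cap lower than before as if seated, and the key upright in the grip. Now I return the key to the stand.

```bash
python3 -m jog '[{"translation":[0.0175,-0.0084,0],"angular":[0,0,-0.12],"jaw":0},{"translation":[0.035,-0.0168,0],"angular":[0,0,-0.24],"jaw":0},{"translation":[0.0525,-0.025,0],"angular":[0,0,-0.36],"jaw":0},{"translation":[0.07,-0.0335,0],"angular":[0,0,-0.48],"jaw":0},{"translation":[0.0875,-0.042,0],"angular":[0,0,-0.6],"jaw":0},{"translation":[0.105,-0.05,0],"angular":[0,0,-0.72],"jaw":0},{"translation":[0.1225,-0.0585,0],"angular":[0,0,-0.84],"jaw":0},{"translation":[0.14,-0.067,0],"angular":[0,0,-0.96],"jaw":0},{"translation":[0.1575,-0.075,0],"angular":[0,0,-1.07],"jaw":0},{"translation":[0.1745,-0.0836,0],"angular":[0,0,-1.18],"jaw":0}]'; python3 -c "
from h import *
st()
goto(.5254,.1742,.13,.18+np.pi)"
```

```text
clock: 26.3
tool_pos: [0.5383, -0.0192, 0.184]
tool_rot: [0.376, 0.927, -0.0, -0.001]
force: [0.4, 0.2, 0.3]
gripper_width: 0.125
finger_force: 68.9
t 26.3 pos [ 0.5383 -0.0192  0.184 ] yaw 2.3714 zax [-2.5e-03  5.0e-04 -1.0e+00] F [0.45 0.18 0.35] M [-0.01  0.    0.03] w 0.125 ff 68.9 j6 -0.997
trans [0.1438 0.1299 0.0541] ang [-2.000e-04 -2.700e-03 -9.502e-01]
```

```bash
python3 -m jog '[{"translation":[0.03,0.026,0],"angular":[0,0,-0.17],"jaw":0},{"translation":[0.06,0.052,0],"angular":[0,0,-0.34],"jaw":0},{"translation":[0.09,0.08,0],"angular":[0,0,-0.51],"jaw":0},{"translation":[0.12,0.108,0],"angular":[0,0,-0.68],"jaw":0},{"translation":[0.135,0.122,0],"angular":[0,0,-0.85],"jaw":0},{"translation":[0.1438,0.13,0.01],"angular":[0,0,-0.95],"jaw":0},{"translation":[0.1438,0.13,0.04],"angular":[0,0,-0.95],"jaw":0},{"translation":[0.1438,0.13,0.07],"angular":[0,0,-0.95],"jaw":0},{"translation":[0.1438,0.13,0.09],"angular":[0,0,-0.95],"jaw":0},{"translation":[0.1438,0.13,0.098],"angular":[0,0,-0.95],"jaw":0}]'; python3 -c "
from h import *
for i in range(4): S=eyes.grab_frame('side')
st()
goto(.5255,.1743,.062,.18+np.pi)
cv2.imwrite('pics/c9.png',crop('side',(208,175),64,S,(800,600)))"
```

```text
clock: 27.55
tool_pos: [0.5252, 0.1731, 0.0847]
tool_rot: [-0.088, 0.996, -0.0, -0.003]
force: [0.1, -0.6, -1.2]
gripper_width: 0.135
finger_force: 68.9
t 27.75 pos [0.5277 0.1735 0.0877] yaw -2.9654 zax [ 7.e-04  1.e-04 -1.e+00] F [-0.16  0.21 -0.71] M [ 0.03 -0.04 -0.03] w 0.131 ff 68.9 j6 -1.585
trans [0.002  0.0011 0.0257] ang [ 0.      0.0007 -0.0038]
```

View pics/c9.png

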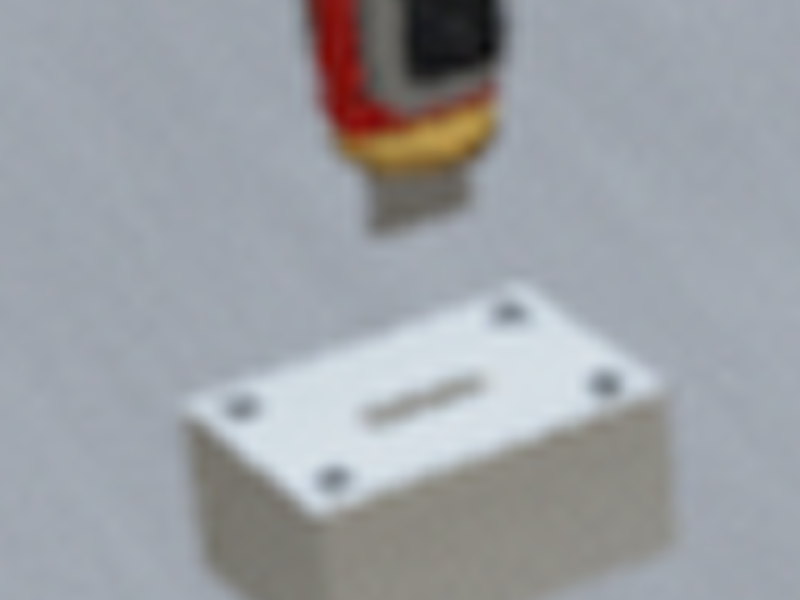

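The blade's lower edge is at (372,238)-(470,208) and the empty pocket at (362,415)-(485,383).

```bash
python3 -c "
from h import *
C=lambda p: raw(p,(208,175),64,(800,600))
s=r.state();p=s['tool_pos'];q=R.from_quat(s['tool_rot'])
b=np.array([onz('side',C(x),.03) for x in[(360,416),(487,383)]]);print('pocket',np.round(b.mean(0),4),np.arctan2(*(b[1]-b[0])[[1,0]]),np.linalg.norm(b[1]-b[0]))
for off in (.025,.0235):
  a=np.array([onz('side',C(x),p[2]-off) for x in[(372,239),(471,208)]])+q.apply([0,.00125,0]);print('tip',np.round(a.mean(0),4),np.arctan2(*(a[1]-a[0])[[1,0]]),np.linalg.norm(a[1]-a[0]))
  d=b.mean(0)-a.mean(0);print('tool shift',q.inv().apply(d))
"
```

```text
pocket [0.5245 0.1743 0.03  ] 0.019602112649118132 0.021748602182398928
tip [0.5256 0.172  0.0627] 0.1430009969506772 0.017528762039020932
tool shift [0.00067714 0.00247403 0.03273619]
tip [0.5246 0.1691 0.0642] 0.14300099695067486 0.017454208490923086
tool shift [-0.00073166  0.00511824  0.03423724]
```

```bash
python3 -m jog '[{"translation":[0.0018,0.0014,0.004],"angular":[0,0,-0.004],"jaw":0},{"translation":[0.0018,0.0014,0.01],"angular":[0,0,-0.004],"jaw":0},{"translation":[0.0018,0.0014,0.016],"angular":[0,0,-0.004],"jaw":0},{"translation":[0.0018,0.0014,0.022],"angular":[0,0,-0.004],"jaw":0},{"translation":[0.0018,0.0014,0.026],"angular":[0,0,-0.004],"jaw":0},{"translation":[0.0018,0.0014,0.029],"angular":[0,0,-0.004],"jaw":0},{"translation":[0.0018,0.0014,0.032],"angular":[0,0,-0.004],"jaw":0},{"translation":[0.0018,0.0014,0.034],"angular":[0,0,-0.004],"jaw":0},{"translation":[0.0018,0.0014,0.036],"angular":[0,0,-0.004],"jaw":0},{"translation":[0.0018,0.0014,0.036],"angular":[0,0,-0.004],"jaw":0}]'; python3 -c "
from h import *
st()"
```

```text
clock: 29.0
tool_pos: [0.5251, 0.1745, 0.0512]
tool_rot: [-0.09, 0.996, -0.0, -0.0]
force: [-0.0, 0.8, -1.5]
gripper_width: 0.13
finger_force: 68.9
t 29.0 pos [0.5251 0.1745 0.0512] yaw -2.9614 zax [-3.e-04 -1.e-04 -1.e+00] F [-0.04  0.79 -1.46] M [ 0.06 -0.03  0.02] w 0.13 ff 68.9 j6 -1.587
```

```bash
python3 -m jog '[{"translation":[0,0,0.0015],"angular":[0,0,0],"jaw":0},{"translation":[0,0,0.003],"angular":[0,0,0],"jaw":0},{"translation":[0,0,0.0045],"angular":[0,0,0],"jaw":0},{"translation":[0,0,0.006],"angular":[0,0,0],"jaw":0},{"translation":[0,0,0.0075],"angular":[0,0,0],"jaw":0},{"translation":[0,0,0.0085],"angular":[0,0,0],"jaw":0},{"translation":[0,0,0.0095],"angular":[0,0,0],"jaw":0},{"translation":[0,0,0.0102],"angular":[0,0,0],"jaw":0},{"translation":[0,0,0.0102],"angular":[0,0,0],"jaw":0},{"translation":[0,0,0.0102],"angular":[0,0,0],"jaw":0}]'; python3 -c "
from h import *
st()"
```

```text
clock: 30.25
tool_pos: [0.5252, 0.1746, 0.0411]
tool_rot: [-0.09, 0.996, 0.0, 0.0]
force: [-0.4, -0.3, -1.2]
gripper_width: 0.13
finger_force: 69.2
t 30.25 pos [0.5252 0.1746 0.0411] yaw -2.9614 zax [ 0.  0. -1.] F [-0.42 -0.34 -1.21] M [-0.01 -0.04 -0.01] w 0.13 ff 69.2 j6 -1.587
```

```bash
python3 -m jog '[{"translation":[0,0,0.0002],"angular":[0,0,0],"jaw":0},{"translation":[0,0,0.0004],"angular":[0,0,0],"jaw":0},{"translation":[0,0,0.0006],"angular":[0,0,0],"jaw":0},{"translation":[0,0,0.0008],"angular":[0,0,0],"jaw":0},{"translation":[0,0,0.001],"angular":[0,0,0],"jaw":0},{"translation":[0,0,0.0012],"angular":[0,0,0],"jaw":0},{"translation":[0,0,0.0014],"angular":[0,0,0],"jaw":0},{"translation":[0,0,0.0014],"angular":[0,0,0],"jaw":0},{"translation":[0,0,0.0014],"angular":[0,0,0],"jaw":0},{"translation":[0,0,0.0014],"angular":[0,0,0],"jaw":0}]'; python3 -c "
from h import *
st()"
```

```text
clock: 31.5
tool_pos: [0.5253, 0.1746, 0.041]
tool_rot: [-0.09, 0.996, -0.0, -0.0]
force: [-3.9, -1.7, 9.9]
gripper_width: 0.128
finger_force: 70.3
t 31.5 pos [0.5253 0.1746 0.041 ] yaw -2.9612 zax [-1.e-04 -1.e-04 -1.e+00] F [-3.92 -1.66  9.88] M [-0.13  0.7   0.  ] w 0.128 ff 70.3 j6 -1.587
```

The guard is on the stand top (contact at the original grasp height). Release and withdraw.

```bash
python3 -m jog '[{"translation":[0,0,-0.001],"angular":[0,0,0],"jaw":0},{"translation":[0,0,-0.001],"angular":[0,0,0],"jaw":0.2},{"translation":[0,0,-0.001],"angular":[0,0,0],"jaw":0.3},{"translation":[0,0,-0.001],"angular":[0,0,0],"jaw":0.5},{"translation":[0,0,-0.001],"angular":[0,0,0],"jaw":0.6},{"translation":[0,0,-0.001],"angular":[0,0,0],"jaw":0.6},{"translation":[0,0,-0.015],"angular":[0,0,0],"jaw":0.6},{"translation":[0,0,-0.04],"angular":[0,0,0],"jaw":0.6},{"translation":[0,0,-0.08],"angular":[0,0,0],"jaw":0.6},{"translation":[0,0,-0.1],"angular":[0,0,0],"jaw":0.6}]' 40; python3 -c "
from h import *
for i in range(3): S=eyes.grab_frame('side')
st()
cv2.imwrite('pics/c10.png',np.hstack([crop('side',(208,178),60,S,(400,500)),crop('side',(337,290),60,S,(400,500))]))"
```

```text
clock: 32.75
tool_pos: [0.527, 0.1749, 0.1434]
tool_rot: [-0.09, 0.996, 0.0, 0.003]
force: [0.5, 0.8, 0.0]
gripper_width: 0.595
finger_force: 0.0
t 32.9 pos [0.5266 0.1748 0.1419] yaw -2.9614 zax [ 4.5e-03  8.0e-04 -1.0e+00] F [-0.05  0.09 -0.15] M [0.06 0.03 0.04] w 0.601 ff 0.0 j6 -1.587
```

View pics/c10.png

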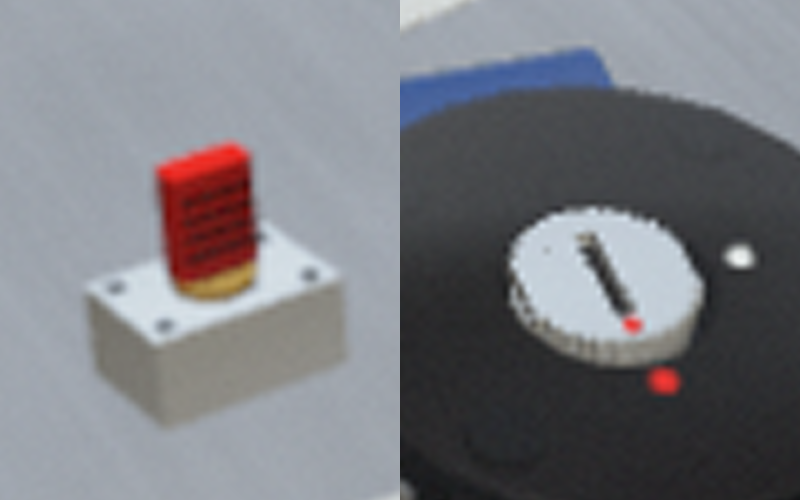

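The key stands upright in the stand with its guard on the top face (215,285), and the cap's dot (632,325) points at the red mark (663,381). The cap's visible rim is between its loose and fully pressed heights, which fits it being seated. Handing in.

```bash
python3 -c "
from workcell import r
print(r.job_done())"
```

```text
the job is handed in; nothing more can be done
None
```

The job is handed in: the cap is turned to the red mark and the key is back upright in its stand. No verdict came back, and I judged the cap's flush height only from the camera view.

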